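# Lean the paddle board up to dry, with a tin at its foot

## Task

Take the small wooden paddle board out of the drying rack and lean it, handle up, square and centred against the right-hand side of the wooden salt box, its foot on the worktop two to four centimetres out from the box and its upper part resting on the edge of the lid. Block its foot with the food tin, standing upright and touching the middle of the foot on the side away from the box. Let go of everything and leave the salt mill, onion, lemon and garlic where they are.

Things in the scene. Friction and masses are not known exactly. Their poses are not given: they have to be found in the camera images.
- salt_box: wooden salt box, lid closed, fixed, 106 x 140 x 95 mm high. Origin: centre of its underside; x towards its back (away from the robot), y to its left, z up. Use its right side (negative y): there the lid edge sticks out farthest, at y = -70 mm, 76 to 85 mm above the worktop, from x = -53 to +43 mm (side wall under it at y = -66 mm). The board rests against that edge.
- rack: low board rack fixed to the worktop: light wood base 150 (x) x 96 (y) x 14 mm high with steel pins up to 70 mm above the worktop. Origin: centre of its underside. The pins stand in rows along x and form a middle slot 19 mm wide, in which the board stands on the base; lift the board straight up out of it, by at least 65 mm.
- board_mid (a point): centre of the loose wooden paddle board: 120 mm wide (x), 14 thick (y), 190 tall (z, towards the handle), 0.3 kg; 95 mm from foot and from handle end. The top 50 mm is the handle, a centred tab 50 mm wide and as thick. Faces alike. It starts upright in the rack, underside 14 mm above the worktop; take the handle from above, across the thickness.
- board_foot (a point): the centre of the board's underside (120 x 14 mm), 95 mm below board_mid; axes as board_mid
- tin_mid (a point): the only food tin, loose, upright, silver lid and printed label in blue, white and red, 57 mm in diameter, 72 mm tall, 0.3 kg; this point is its centre, 36 mm above its underside; z up
- mill: small salt mill, white with a pale rounded top, loose, 44 mm in diameter, 90 mm tall; origin at the centre of its underside; to be left alone
- onion: red onion, loose, about 85 mm across and 89 mm tall; origin at its underside; to be left alone
- lemon: lemon, loose, 78 x 55 x 56 mm; origin at its underside; to be left alone
- garlic: garlic bulb, loose, 60 mm across and 59 mm tall; origin at its underside; to be left alone
Not all that is in view belongs to the job. Leave any black, orange or turquoise look-alike of the part that bears tin_mid alone.

How it is judged:
At the end, for the whole second after the job is handed in: Board's foot on the worktop, leaning handle up, 8 to 30 degrees from upright, against the lid edge at the salt box's right side, square within 0.2 rad, centred within 30 mm; tin upright on the worktop at the outer side of the foot, its centre within 44 mm of the foot's centre (36 mm when touching) (angle between board_mid's own z axis and vertical between 0.14 and 0.52 rad and angle between the x axis of board_mid and the x axis of salt_box, either way round below 0.2 rad and x of board_mid in the frame of salt_box between -0.035 and 0.03 m and y of board_mid in the frame of salt_box between -0.086 and -0.055 m and y of board_foot in the frame of salt_box between -0.135 and -0.086 m and height (world z) of board_foot below 0.01 m and horizontal distance between tin_mid and board_foot below 0.044 m and angle between tin_mid's own z axis and vertical below 0.1 rad and height (world z) of tin_mid between 0.032 and 0.041 m).
It fails at once if the mill, onion, lemon or garlic is moved by more than 40 mm (distance of any of mill, onion, lemon, garlic from where it was at the start of the episode above 0.04 m).
It also fails if it takes over 58 s, if anything falls off the work surface, if the arm or the gripper's body presses on something with over 40 N, if the wrist force passes 120 N, or if a joint passes its speed limit or range.

## Robot

A 6-joint arm with a two-finger parallel gripper is mounted at the origin on a cart in front of the work surface, level with it; the furniture and walls round the work are solid. World frame = base frame: x ahead of the robot, y to its left, z up, the work surface at z = 0. Lengths are in m, angles in rad, forces in N, time in s.
With the tool pointing down it reaches from about 0.35 to 0.85 m from the base axis. Payload 8.1 kg.
Tool frame: the origin (TCP) lies at the very end of the fingers, on their centre line; the grasp point (between the pads) lies robot.grip_point_offset behind it (robot.grip_point_offset is the distance from the TCP to the grasp point, in m); z points along the fingers, y is the line along which they close (so a half turn about z gives the same grasp; the last joint's range is limited). The gripper opens to 93 mm and grips with 3 to 60 N. Pads are 15 mm wide; open, the fingers measure 128 mm over their backs; the gripper's body (75 mm by 188 mm) begins 65 mm behind the grasp point.
Start: joints at [-1.336, 0.13, 1.488, -0, 1.523, -0.085], TCP at [0.189, -0.57, 0.219] pointing down, gripper open.
Joint ranges: [-2.96, 2.96], [-0.89, 2.26], [0.02, 2.5], [-1.34, 4.48], [0, 2.73], [-2.66, 2.66]. Speed limits (rad/s): [2.39, 2.39, 2.79, 3.14, 3.14, 3.14].

## Interface

Orientations are given as a rotation vector (axis times angle).
In Python, from plant import robot, eyes gives the robot as it stands. The module is installed in compiled form; this text tells all that it offers.
- The arm moves only by the tool apply_moves, never from a script. Its argument "steps" is one flat list of numbers, 7 for each row, row after row: the shift along the tool's x, y, z in units of 30 mm (1.0 is 30 mm), then the turn, a rotation vector about the tool's x, y, z in units of 6 degrees (1.0 is 6 degrees), then the opening in per cent of the stroke, from 0 (shut) to 100 (fully open). In form: [dx, dy, dz, ax, ay, az, fingers, dx, dy, dz, ax, ay, az, fingers, ...]. A call has 1 to 12 rows; each row shifts and turns the commanded pose from where the row before left it, along the tool's axes as they then stand; what a row does not reach is not made up. A row lasts 1/12 s, in which the tool goes at most 41.7 mm and 7.16 degrees, less where a joint would pass 70% of its speed; a pose out of reach is approached as far as the arm can. A call is refused whole if a number of a shift passes 1 or a number of a turn 1, either way. A call with a gripper value outside its range is refused whole. The fingers move at their own pace and stop on an object; "grip_force" is the grip in N (left out, the last holds). Time passes only in rows, so rows that do not move let the fingers close. It gives the time, the measured TCP pose, the force, the opening and the grip force at its end, in the units of the state.
- robot.read_state(): the state, without advancing time (a new reading comes with each control period).
- eyes.read_camera(name): name is "scene" or "top" or "wrist"; returns the picture (420x560x3 uint8, red, green, blue); there is no depth.
- eyes.calibration(name): a dict with "K" (3x3 intrinsics, pixels), "R" (3x3) and "t" (3): a world point X has camera coordinates R X + t. Camera axes: x right, y down, z forward; pixel columns grow to the right and rows downward; lengths in m; the calibration is good to about 2 mm. A picture is of the moment at which its call begins: read the wrist's pose just before it. calibration takes no time and is no camera call; for the wrist camera it gives the pose at the moment of the call.
- robot.close_job(): hands the job in; it is judged then, once.
Trained networks look in the newest picture that a camera, given by its name, has taken for a name from the list of things; names that differ only in an ending like _2 or _b are one class to them, and where a whole thing is asked for, a point or a joint stands for the part that bears it (a point fixed in the world has none). Each returns a list of dicts, best first, with "conf" (0 to 1); they miss things now and then, are a little off and sometimes report something else, mostly with a low value. They report only what shows in the picture. A call takes as long as a camera call. They do not tell look-alikes from the thing itself.
- eyes.search_frame(camera, thing): "rect" ([left, top, width, height] in pixels, round what is visible of it).
- eyes.place_of(camera, thing): "xy" ([column, row] in pixels: a listed point, or the origin of a listed thing).
The state is a dict: "t": time; "q": joint angles; "dq": joint speeds; "joint_torque": joint torques, N m; "tool_pos": TCP position; "orientation": TCP orientation; "force": force on the tool from outside, world axes, zero at the start; "wrist_torque": the same for the moment, N m; "opening": finger opening in m; "gripper_force": force on a finger pad.
Only numpy, scipy, OpenCV 4.12 (cv2) and the standard library are available. Lean on these libraries where they do the work, as an engineer would, in place of code of your own. Each camera call takes 0.05 s, during which the arm holds its last target. There are 200 camera calls.

## Working session

There is one attempt and no reset: what is moved stays moved. The work goes in short steps, Python scripts to look and compute and a tool call to move; the robot and the scene stay as the last step left them, time stands still between calls to the robot, and variables do not carry over. Pictures are saved under pics/ and viewed, at most 10 in all, crops included, and the job is handed in when it is done.

Besides the shell and the picture viewer there is one more tool, called by a JSON object that holds its "api" and its "payload", one argument or row to a line. apply_moves: Moves the arm, as the interface text tells. Its arguments: {"type":"object","properties":{"steps":{"type":"array"},"grip_force":{"type":"number"}},"required":["steps"]}

```bash
mkdir -p pics
cat > h.py <<'E'
import numpy as np, cv2
from scipy.spatial.transform import Rotation as Ro
from plant import robot, eyes
def ray(cam,px):
    c=eyes.calibration(cam);K,R,t=[np.array(c[k],float) for k in('K','R','t')]
    d=R.T@np.linalg.solve(K,[px[0],px[1],1.]);return -R.T@t,d
def onz(cam,px,z):
    o,d=ray(cam,px);return o+d*(z-o[2])/d[2]
def tri(a,b):
    A=[];B=[]
    M=np.zeros((3,3));v=np.zeros(3)
    for cam,px in(a,b):
        o,d=ray(cam,px);d=d/np.linalg.norm(d);P=np.eye(3)-np.outer(d,d);M+=P;v+=P@o
    return np.linalg.solve(M,v)
def proj(cam,X):
    c=eyes.calibration(cam);p=np.array(c['K'])@(np.array(c['R'])@np.array(X)+np.array(c['t']));return p[:2]/p[2]
def save(cam,name):
    im=eyes.read_camera(cam);cv2.imwrite('pics/'+name,im[:,:,::-1]);return im
E
python3 - <<'E'
from h import *
np.set_printoptions(precision=3,suppress=True)
a=save('scene','s0.png');b=save('top','t0.png')
cv2.imwrite('pics/both.png',cv2.resize(np.vstack([a,b])[:,:,::-1],(400,600)) if 0 else cv2.resize(np.hstack([a,b])[:,:,::-1],(800,300)))
for n in['salt_box','rack','board_mid','tin_mid','mill','onion','lemon','garlic']:
    for c in('scene','top'):
        print(n,c,[(np.round(d['xy']),round(d['conf'],2)) for d in eyes.place_of(c,n)[:3]])
s=robot.read_state();print(s['t'],s['tool_pos'],s['orientation'],robot.grip_point_offset)
E
```

```text
salt_box scene []
salt_box top [(array([191., 246.]), 0.78)]
rack scene [(array([316., 241.]), 0.55)]
rack top [(array([320., 190.]), 0.77)]
board_mid scene [(array([318., 218.]), 0.69)]
board_mid top [(array([325., 182.]), 0.84)]
tin_mid scene [(array([271., 177.]), 0.47)]
tin_mid top [(array([283., 220.]), 0.93), (array([218., 305.]), 0.93), (array([222., 205.]), 0.92)]
mill scene []
mill top [(array([394., 205.]), 0.48)]
onion scene [(array([306., 198.]), 0.75)]
onion top [(array([261., 180.]), 0.66), (array([416., 164.]), 0.57), (array([365., 154.]), 0.42)]
lemon scene []
lemon top [(array([365., 157.]), 0.72)]
garlic scene [(array([388., 302.]), 0.76), (array([306., 201.]), 0.71)]
garlic top [(array([416., 164.]), 0.6)]
0.9 [ 0.189 -0.57   0.219] [3.102 0.5   0.   ] 0.0188
```

View pics/t0.png

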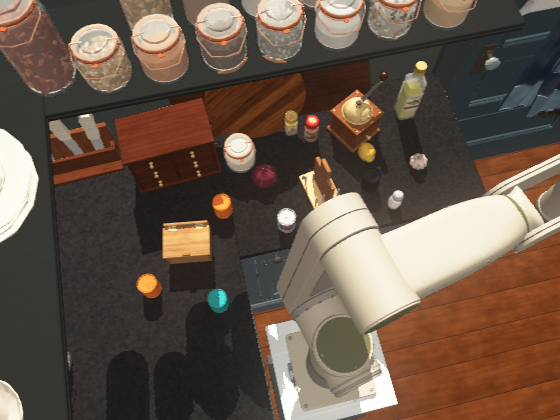

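View pics/s0.png

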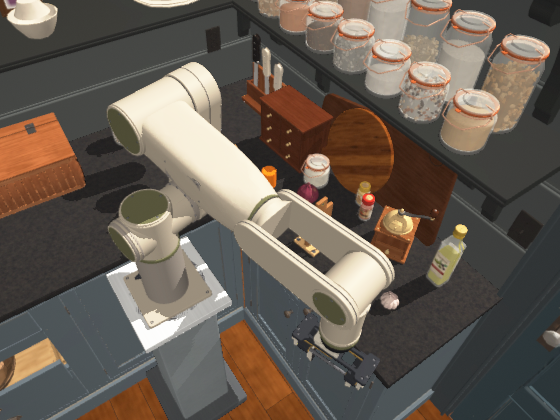

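Tin candidates (top): silver-lidded with blue/white label (286,220); orange (222,206) and (149,286); turquoise (218,300). I choose (286,220) and check it in a crop. The salt box is at (187,242), and the board in its rack is at (322,185), partly hidden by the arm.

Run:
```python
from h import *
np.set_printoptions(precision=3,suppress=True)
b=cv2.imread('pics/t0.png')
cv2.imwrite('pics/c0.png',np.hstack([cv2.resize(b[150:270,140:260],(400,400),interpolation=3),cv2.resize(b[140:260,250:370],(400,400),interpolation=3)]))
c=eyes.calibration('top');print('cam',-np.array(c['R']).T@c['t'],c['K'][0][0])
for n,p,z in [('box',(191,246),0),('rack',(320,190),0),('bmid',(325,182),.109),('tin',(283,220),.036),('orange',(222,205),.036),('teal',(218,300),.036),('or2',(149,286),.036),('mill',(394,205),0),('onion',(261,180),0),('lemon',(365,157),0),('garlic',(416,164),0),('jar',(240,165),0)]:
    print(n,onz('top',p,z)[:2])
```

```text
cam [-0.139  0.165  1.615] 539.6992918257034
box [0.442 0.33 ]
rack [ 0.537 -0.113]
bmid [ 0.514 -0.116]
tin [0.448 0.032]
orange [0.542 0.208]
teal [0.246 0.276]
or2 [0.334 0.468]
mill [ 0.431 -0.333]
onion [0.616 0.067]
lemon [ 0.62  -0.291]
garlic [ 0.556 -0.45 ]
jar [0.686 0.124]
```

View pics/c0.png

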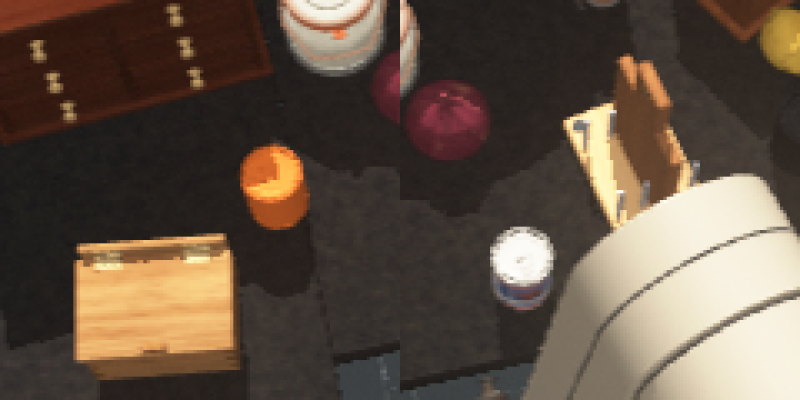

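Tin confirmed at crop (525,270): silver lid, blue and red label. The board stands in the rack at crop (650,120), turned a little. Next I move the wrist camera over the board.

```bash
cat >> h.py <<'E'
np.set_printoptions(precision=3,suppress=True)
def down(yaw,tilt=0):
    # tool z down, tool x at yaw in world xy
    c,s=np.cos(yaw),np.sin(yaw);return np.array([[c,s,0],[s,-c,0],[0,0,-1.]])
def plan(wps,fing,vmax=.9,q=.01,start=None):
    """wps: list of (pos,R). prints rounded rows"""
    s=robot.read_state();p=np.array(s['tool_pos']);R=Ro.from_rotvec(s['orientation']).as_matrix()
    if start: p,R=start
    out=[]
    for P,RR in wps:
        P=np.array(P,float)
        for _ in range(60):
            d=R.T@(P-p)/.03;a=np.degrees(Ro.from_matrix(R.T@RR).as_rotvec())/6
            n=max(1,np.ceil(max(np.linalg.norm(d)/1.2,abs(d).max()/vmax,np.linalg.norm(a)/.95)-1e-6))
            d=np.round(d/n/q)*q;a=np.round(a/n/q)*q
            if not(d.any() or a.any()):break
            out.append([*d,*a]);p=p+R@d*.03;R=R@Ro.from_rotvec(np.radians(a*6)).as_matrix()
            if n==1:break
    print('rows',len(out));
    for i in range(0,len(out),12):print(', '.join(', '.join('%g'%round(v,3) for v in r+[fing]) for r in out[i:i+12]));print()
    return p,R
E
python3 - <<'E'
from h import *
for n,p,z in [('lidBL',(163.1,223.5),.095),('lidBR',(208.4,220.5),.095),('FL',(163,257.4),.088),('FR',(211.4,255.6),.088),('rackBL',(299.5,176.6),.014),('rackFL',(313.6,208.4),.014)]:
    print(n,onz('top',p,z)[:2])
s=robot.read_state();c=eyes.calibration('wrist');R=Ro.from_rotvec(s['orientation']).as_matrix()
Cw=-np.array(c['R']).T@c['t'];print('cam in tool',R.T@(Cw-s['tool_pos']));print(R.T@np.array(c['R']).T, c['K'])
plan([((.25,-.45,.38),R),((.43,-.12,.40),down(.2))],100)
E
```

```text
lidBL [0.497 0.39 ]
lidBR [0.476 0.256]
FL [0.394 0.407]
FR [0.367 0.267]
rackBL [ 0.593 -0.057]
rackFL [ 0.473 -0.075]
cam in tool [ 0.076 -0.    -0.166]
[[ 0.001 -0.963 -0.269]
 [ 1.     0.001  0.   ]
 [-0.    -0.269  0.963]] [[374.754   0.    285.018]
 [  0.    374.754 209.198]
 [  0.      0.      1.   ]]
rows 17
0.53, -0.52, -0.9, 0, 0, 0, 100, 0.53, -0.52, -0.9, 0, 0, 0, 100, 0.53, -0.53, -0.89, 0, 0, 0, 100, 0.53, -0.52, -0.9, 0, 0, 0, 100, 0.54, -0.53, -0.89, 0, 0, 0, 100, 0.53, -0.52, -0.9, 0, 0, 0, 100, 0.83, -0.78, -0.06, 0, -0, 0.1, 100, 0.82, -0.79, -0.06, 0, -0, 0.1, 100, 0.82, -0.79, -0.06, 0, -0, 0.1, 100, 0.81, -0.8, -0.06, 0, -0, 0.11, 100, 0.8, -0.81, -0.06, 0, -0, 0.1, 100, 0.79, -0.82, -0.06, 0, -0, 0.11, 100

0.78, -0.83, -0.06, 0, -0, 0.1, 100, 0.77, -0.84, -0.06, 0, -0, 0.11, 100, 0.76, -0.85, -0.06, 0, -0, 0.1, 100, 0.75, -0.86, -0.06, 0, -0, 0.11, 100, 0.75, -0.86, -0.07, 0, -0, 0.1, 100
```

{"api": "apply_moves", "payload": {
  "steps": [0.5,-0.5,-0.9,0,0,0,100,0.5,-0.5,-0.9,0,0,0,100,0.5,-0.5,-0.9,0,0,0,100,0.5,-0.5,-0.9,0,0,0,100,0.5,-0.5,-0.9,0,0,0,100,0.5,-0.5,-0.9,0,0,0,100,0.8,-0.8,0,0,0,0,100,0.8,-0.8,0,0,0,0,100,0.8,-0.8,0,0,0,0,100,0.8,-0.8,0,0,0,0,100,0.8,-0.8,0,0,0,0,100,0.8,-0.8,0,0,0,0,100]
}}

```text
t: 1.9
tool_pos: [0.3376, -0.2724, 0.3808]
orientation: [3.101, 0.5, 0.001]
force: [-0.0, -0.4, -0.6]
opening: 0.0932
gripper_force: 0.0
```

{"api": "apply_moves", "payload": {
  "steps": [0.8,-0.8,0,0,0,0.2,100,0.8,-0.8,0,0,0,0.2,100,0.8,-0.8,0,0,0,0.2,100,0.8,-0.8,0,0,0,0.2,100,0.8,-0.8,0,0,0,0.2,100,0.9,-0.4,0,0,0,0.2,100,0.9,-0.4,0,0,0,0,100,0.9,-0.4,0,0,0,0,100,0.9,0,0,0,0,0,100,0,0,0,0,0,0,100]
}}

```text
t: 2.73
tool_pos: [0.521, -0.0671, 0.3786]
orientation: [-3.125, -0.309, 0.003]
force: [0.8, -0.2, -0.8]
opening: 0.0926
gripper_force: 0.0
```

Run:
```python
from h import *
s=robot.read_state();print(s['t'],s['tool_pos'],s['orientation'])
save('wrist','w1.png')
for n in ['board_mid','rack','board_foot','onion','tin_mid']: print(n,[(np.round(d['xy']),round(d['conf'],2)) for d in eyes.place_of('wrist',n)[:3]])
save('top','t1.png')
for n in ['tin_mid','salt_box','board_mid']: print(n,[(np.round(d['xy']),round(d['conf'],2)) for d in eyes.place_of('top',n)[:4]])
```

```text
2.7333 [ 0.521 -0.067  0.379] [-3.125 -0.309  0.003]
board_mid [(array([323., 175.]), 0.69)]
rack []
board_foot [(array([319., 161.]), 0.9)]
onion [(array([210.,  66.]), 0.86)]
tin_mid [(array([430., 189.]), 0.94), (array([210., 201.]), 0.77), (array([ 26., 296.]), 0.62)]
tin_mid [(array([144., 287.]), 0.78), (array([371., 183.]), 0.72), (array([218., 302.]), 0.64), (array([220., 206.]), 0.57)]
salt_box [(array([187., 247.]), 0.64)]
board_mid [(array([417., 162.]), 0.66)]
```

View pics/w1.png

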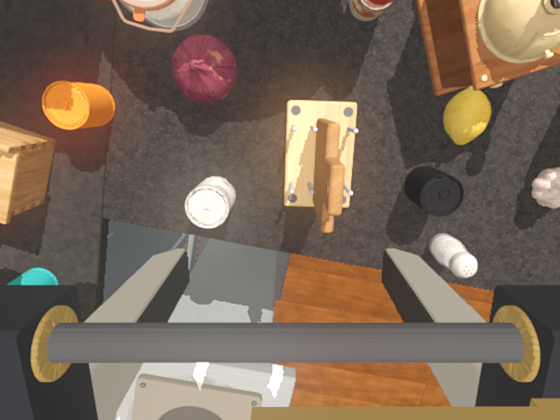

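Wrist view: rack corners (289,101), (357,103), (350,208), (285,206); board about (330,180); the tin at (210,202); box at left edge; a black look-alike at (437,190).

Run:
```python
from h import *
b=cv2.imread('pics/w1.png')
cv2.imwrite('pics/c1.png',cv2.resize(b[90:240,270:370],(400,600),interpolation=3))
for p in [(289,101),(357,103),(350,208),(285,206)]: print(onz('wrist',p,.014))
print('tin',onz('wrist',(430,189),.036),onz('wrist',(210,201),.036),onz('wrist',(209,208),.072))
print('top tin t0', onz('top',(283,220),.036))
```

```text
[ 0.598 -0.059  0.014]
[ 0.614 -0.151  0.014]
[ 0.467 -0.177  0.014]
[ 0.451 -0.082  0.014]
tin [ 0.52  -0.275  0.036] [0.444 0.024 0.036] [0.445 0.018 0.072]
top tin t0 [0.448 0.032 0.036]
```

View pics/c1.png

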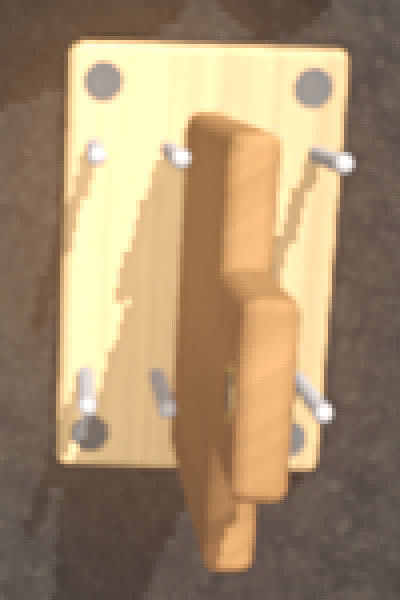

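Run:
```python
from h import *
for p in [(331.2,165.5),(344,166),(341.7,213.8),(328.5,213.8)]: print(onz('wrist',p,.204))
q=np.mean([onz('wrist',p,.204) for p in [(331.2,165.5),(344,166),(341.7,213.8),(328.5,213.8)]],0);print(q)
yaw=.165
s=robot.read_state();R=Ro.from_rotvec(s['orientation']).as_matrix();print('tool x yaw',np.arctan2(R[1,0],R[0,0]))
plan([((q[0],q[1],.26),down(yaw)),((q[0],q[1],.162),down(yaw))],100)
```

```text
[ 0.548 -0.107  0.204]
[ 0.55  -0.118  0.204]
[ 0.505 -0.127  0.204]
[ 0.502 -0.115  0.204]
[ 0.526 -0.117  0.204]
tool x yaw 0.19333691000405756
rows 9
-0.01, 0.32, 0.81, 0, -0, 0.05, 100, -0.01, 0.32, 0.81, 0, -0, 0.06, 100, -0, 0.32, 0.81, 0, -0, 0.05, 100, -0, 0.32, 0.81, 0, -0, 0.06, 100, -0.01, 0.32, 0.8, 0, -0.01, 0.05, 100, 0, -0, 0.82, 0, 0, 0, 100, 0, -0, 0.82, 0, 0, 0, 100, 0, -0, 0.81, 0, 0, 0, 100, 0, -0, 0.82, 0, 0, 0, 100
```

{"api": "apply_moves", "payload": {
  "steps": [0,0.32,0.8,0,0,0.05,100,0,0.32,0.8,0,0,0.05,100,0,0.32,0.8,0,0,0.05,100,0,0.32,0.8,0,0,0.05,100,0,0.32,0.8,0,0,0.07,100,0,0,0.8,0,0,0,100,0,0,0.8,0,0,0,100,0,0,0.8,0,0,0,100,0,0,0.8,0,0,0,100,0,0,0,0,0,0,100,0,0,0,0,0,0,100]
}}

```text
t: 4.15
tool_pos: [0.5259, -0.116, 0.1637]
orientation: [-3.13, -0.26, 0.004]
force: [0.1, -0.3, 0.5]
opening: 0.0934
gripper_force: 0.0
```

Run:
```python
from h import *
s=robot.read_state();print(s['t'],s['tool_pos'],s['orientation'])
a=save('wrist','w2.png')
R=Ro.from_rotvec(s['orientation']).as_matrix();q=np.array([.526,-.117,.204]);print(R.T@(q-s['tool_pos']),np.arctan2(R[1,0],R[0,0]))
```

```text
4.15 [ 0.526 -0.116  0.164] [-3.13  -0.26   0.004]
[-0.     0.001 -0.04 ] 0.1655658336235525
```

View pics/w2.png

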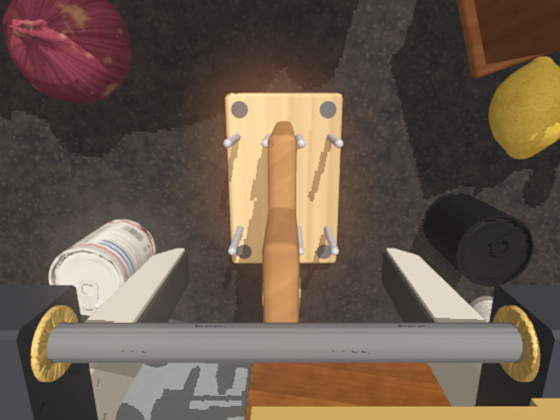

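The board is centred between the fingers (col 283) and square to the tool. Closing and lifting.

{"api": "apply_moves", "payload": {
  "steps": [0,0,0.2,0,0,0,100,0,0,0,0,0,0,0,0,0,0,0,0,0,0,0,0,0,0,0,0,0,0,0,0,0,0,0,0,0,0,0,0,0,0,0,0,0,0,0,0,0,0,0,0,0,0,0,0,0,0,0,0,0,0,0,0,0,0,0,0,0,0,0],
  "grip_force": 35
}}

```text
t: 5.03
tool_pos: [0.5271, -0.1162, 0.1586]
orientation: [3.131, 0.26, -0.0]
force: [-0.2, -0.1, 0.2]
opening: 0.0378
gripper_force: 0.0
```

{"api": "apply_moves", "payload": {
  "steps": [0,0,0,0,0,0,0,0,0,-0.4,0,0,0,0,0,0,-0.6,0,0,0,0,0,0,-0.6,0,0,0,0,0,0,-0.6,0,0,0,0,0,0,-0.6,0,0,0,0,0,0,-0.6,0,0,0,0,0,0,-0.6,0,0,0,0,0,0,-0.6,0,0,0,0,0,0,-0.2,0,0,0,0,0,0,0,0,0,0,0]
}}

```text
t: 5.95
tool_pos: [0.5279, -0.1164, 0.3051]
orientation: [3.129, 0.26, 0.005]
force: [0.4, 0.1, -3.3]
opening: 0.0135
gripper_force: 35.0
```

Run:
```python
from h import *
s=robot.read_state();print(s['t'],s['tool_pos'],s['orientation'])
w=save('wrist','w3.png');
for n in ['board_mid','board_foot']: print(n,[(np.round(d['xy']),round(d['conf'],2)) for d in eyes.place_of('wrist',n)[:3]])
t=save('top','t3.png')
for n in ['board_mid','board_foot','salt_box']: print(n,[(np.round(d['xy']),round(d['conf'],2)) for d in eyes.place_of('top',n)[:3]])
sc=save('scene','s3.png')
for n in ['board_mid','board_foot','salt_box']: print(n,[(np.round(d['xy']),round(d['conf'],2)) for d in eyes.place_of('scene',n)[:3]])
cv2.imwrite('pics/c3.png',np.hstack([cv2.resize(w,(480,360)),cv2.resize(sc[120:330,220:420],(320,360))])[:,:,::-1])
R=Ro.from_rotvec(s['orientation']).as_matrix();p=np.array(s['tool_pos'])
# predicted wrist px of shoulder & foot corners for grip at TCP 0.155 above? h = distance TCP above foot
for h in (.143,.155,.17,.185):
  print(h,[np.round(proj('wrist',p+R@np.array([x,y,h+dz]))) for x,y,dz in((.06,0.007,-.14),(.06,-.007,-.14),(.06,.007,0),(.06,-.007,0))])
```

```text
5.95 [ 0.528 -0.116  0.305] [3.129 0.26  0.005]
board_mid []
board_foot [(array([158., 216.]), 0.26)]
board_mid []
board_foot []
salt_box [(array([190., 246.]), 0.93), (array([415., 163.]), 0.59)]
board_mid [(array([323., 194.]), 0.84)]
board_foot [(array([318., 217.]), 0.58)]
salt_box [(array([232., 174.]), 0.88)]
0.143 [array([303., 140.]), array([271., 140.]), array([295., 123.]), array([278., 123.])]
0.155 [array([302., 138.]), array([272., 138.]), array([295., 123.]), array([278., 123.])]
0.17 [array([300., 135.]), array([273., 135.]), array([294., 122.]), array([278., 122.])]
0.185 [array([299., 133.]), array([274., 133.]), array([294., 121.]), array([279., 121.])]
```

View pics/c3.png

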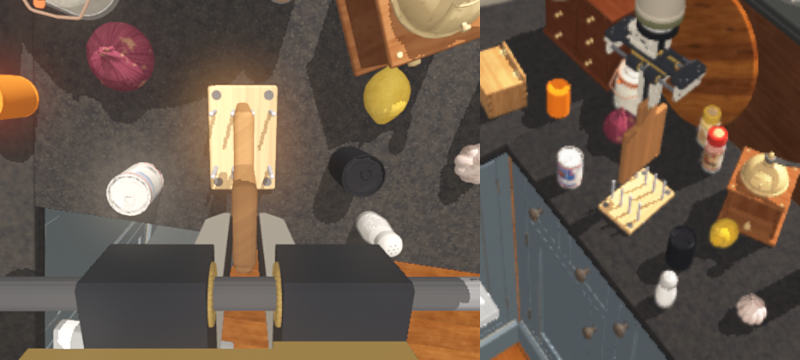

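Run:
```python
from h import *
b=cv2.imread('pics/s3.png');cv2.imwrite('pics/c4.png',cv2.resize(b[140:240,205:338],(798,600),interpolation=2))
```

```text
(no output)
```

View pics/c4.png

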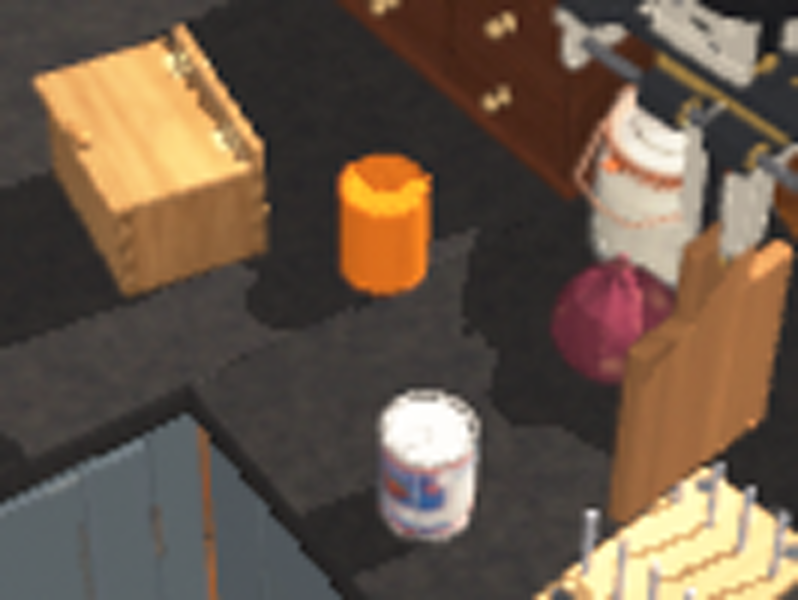

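Run:
```python
from h import *
from scipy.optimize import least_squares as LS
C=lambda p:np.array([205+p[0]/6,140+p[1]/6])
obs=[('scene',C((118,212)),(-.053,-.07,.085)),('scene',C((130,297)),(-.053,-.066,0)),('scene',C((267,250)),(.05,-.066,0)),('scene',C((33,82)),(-.053,.07,.085)),
('top',(211.4,255.6),(-.053,-.07,.085)),('top',(163,257.4),(-.053,.07,.085)),('top',(163.1,223.5),(.053,.066,.095)),('top',(208.4,220.5),(.053,-.066,.095))]
W=lambda v,p:np.array([v[0]+np.cos(v[2])*p[0]-np.sin(v[2])*p[1],v[1]+np.sin(v[2])*p[0]+np.cos(v[2])*p[1],p[2]])
f=lambda v:np.concatenate([proj(c,W(v,p))-px for c,px,p in obs])
r=LS(f,[.43,.33,-.16],loss='soft_l1');print('box',r.x);print(f(r.x).reshape(-1,2))
print('rays',onz('top',(190,246),0),onz('scene',(232,174),0))
# board in hand
s=robot.read_state();R=Ro.from_rotvec(s['orientation']).as_matrix();p=np.array(s['tool_pos'])
o=[(C((612,515)),(-.06,.007,0)),(C((765,425)),(.06,.007,0)),(C((790,250)),(.06,.007,-.14)),(C((628,355)),(-.06,.007,-.14))]
def g(v): # v: x shift, h, pitch about tool y
    Q=Ro.from_rotvec([0,v[2],0]).as_matrix()
    return np.concatenate([proj('scene',p+R@(np.array([v[0],0,v[1]])+Q@np.array(b)))-px for px,b in o])
r2=LS(g,[0,.15,0]);print('board x,h,pitch',r2.x);print(g(r2.x).reshape(-1,2))
# tin
print('tin scene bottom', onz('scene',C((428,520)),0)if 0 else '', onz('scene',C((430,430)),.072),'edges mid bottom',onz('scene',C((424,510)),0))
```

```text
box [ 0.437  0.33  -0.131]
[[-0.588  0.415]
 [-1.613  1.2  ]
 [-0.474  0.845]
 [-0.185 -0.268]
 [-0.517 -2.248]
 [ 0.396  0.39 ]
 [ 0.457 -0.524]
 [-0.902 -1.523]]
rays [0.443 0.333 0.   ] [0.447 0.337 0.   ]
board x,h,pitch [-0.008  0.177 -0.008]
[[ 0.333  2.347]
 [-1.096 -1.096]
 [-0.286 -1.11 ]
 [ 1.105 -0.016]]
tin scene bottom  [0.445 0.019 0.072] edges mid bottom [0.442 0.019 0.   ]
```

The crop shows box corners front-right lid (118,212) and base (130,297), the tin at (430,470) and the board hanging plumb, foot corner (612,515). The grip landed about 3 cm higher on the handle than planned, but it holds.

```bash
cat >> h.py <<'E'
BOX=np.array([.438,.331,-.138])
def bw(p):
    c,s=np.cos(BOX[2]),np.sin(BOX[2]);return np.array([BOX[0]+c*p[0]-s*p[1],BOX[1]+s*p[0]+c*p[1],p[2]])
def leanR(th):
    B=Ro.from_euler('z',BOX[2]).as_matrix();u=np.array([0,np.sin(th),np.cos(th)])
    x=np.array([1,0,0.]);z=-u;return B@np.stack([x,np.cross(z,x),z],1)
def leanP(xb,yf,zf,th,h):
    return bw(np.array([xb,yf+h*np.sin(th),zf+h*np.cos(th)]))
E
python3 - <<'E'
from h import *
th=np.radians(19)
a=leanP(.005,-.14,.07,th,.177);print(a,leanP(.005,-.1066,.002,th,.177),robot.read_state()['q'])
plan([(a,leanR(th))],0,vmax=.7)
E
```

```text
[0.432 0.249 0.237] [0.436 0.282 0.169] [-0.312 -0.053  1.525  0.     1.67   1.093]
rows 18
-0.06, -0.7, 0.12, -0.17, -0.03, 0.16, 0, -0.07, -0.7, 0.11, -0.17, -0.03, 0.16, 0, -0.09, -0.7, 0.1, -0.18, -0.03, 0.16, 0, -0.1, -0.7, 0.08, -0.17, -0.03, 0.16, 0, -0.11, -0.7, 0.07, -0.18, -0.03, 0.16, 0, -0.12, -0.69, 0.06, -0.17, -0.03, 0.16, 0, -0.13, -0.69, 0.05, -0.18, -0.02, 0.16, 0, -0.14, -0.69, 0.03, -0.17, -0.03, 0.16, 0, -0.15, -0.69, 0.02, -0.18, -0.02, 0.16, 0, -0.17, -0.69, 0.01, -0.17, -0.03, 0.16, 0, -0.18, -0.69, -0, -0.18, -0.02, 0.16, 0, -0.19, -0.68, -0.02, -0.17, -0.03, 0.16, 0

-0.2, -0.68, -0.03, -0.18, -0.02, 0.16, 0, -0.21, -0.67, -0.04, -0.17, -0.03, 0.16, 0, -0.22, -0.67, -0.05, -0.18, -0.02, 0.16, 0, -0.23, -0.67, -0.06, -0.17, -0.03, 0.16, 0, -0.25, -0.66, -0.07, -0.18, -0.02, 0.16, 0, -0.25, -0.65, -0.08, -0.17, -0.03, 0.16, 0
```

{"api": "apply_moves", "payload": {
  "steps": [-0.1,-0.7,0,-0.15,0,0.15,0,-0.1,-0.7,0,-0.2,0,0.15,0,-0.1,-0.7,0,-0.2,0,0.15,0,-0.1,-0.7,0,-0.2,0,0.15,0,-0.1,-0.7,0,-0.15,0,0.15,0,-0.1,-0.7,0,-0.2,0,0.15,0,-0.1,-0.7,0,-0.15,0,0.15,0,-0.15,-0.7,0,-0.2,0,0.15,0,-0.15,-0.7,0,-0.15,0,0.2,0,-0.2,-0.7,0,-0.2,0,0.2,0,-0.2,-0.7,0,-0.15,0,0.15,0,-0.2,-0.5,0,-0.2,0,0.15,0]
}}

```text
t: 7.5
tool_pos: [0.4594, 0.1257, 0.2774]
orientation: [2.917, -0.05, 0.029]
force: [1.0, -0.4, -3.6]
opening: 0.0134
gripper_force: 35.0
```

Run:
```python
from h import *
s=robot.read_state();print(s['t'],s['tool_pos'],s['q'],s['opening'],s['force'])
th=np.radians(19)
plan([(leanP(.005,-.135,.05,th,.177),leanR(th))],0,vmax=.6,q=.05)
```

```text
7.5 [0.459 0.126 0.277] [ 0.33  -0.16   1.686 -0.218  1.671  1.919] 0.013387638157307993 [ 0.954 -0.362 -3.59 ]
rows 8
-0.15, -0.55, 0.1, -0.15, -0.05, 0.1, 0, -0.15, -0.55, 0.1, -0.15, -0.05, 0.1, 0, -0.15, -0.6, 0.1, -0.1, -0.05, 0.1, 0, -0.15, -0.55, 0.1, -0.15, -0.05, 0.1, 0, -0.15, -0.6, 0.1, -0.1, -0.05, 0.15, 0, -0.15, -0.55, 0.1, -0.15, -0.1, 0.1, 0, -0.15, -0.6, 0.1, -0.1, -0.05, 0.15, 0, -0.2, -0.55, 0.1, -0.15, -0.1, 0.1, 0
```

{"api": "apply_moves", "payload": {
  "steps": [-0.15,-0.55,0.1,-0.15,-0.05,0.1,0,-0.15,-0.55,0.1,-0.15,-0.05,0.1,0,-0.15,-0.6,0.1,-0.1,-0.05,0.1,0,-0.15,-0.55,0.1,-0.15,-0.05,0.1,0,-0.15,-0.6,0.1,-0.1,-0.05,0.15,0,-0.15,-0.55,0.1,-0.15,-0.1,0.1,0,-0.15,-0.6,0.1,-0.1,-0.05,0.15,0,-0.2,-0.55,0.1,-0.15,-0.1,0.1,0,0,0,0,0,0,0,0,0,0,0,0,0,0,0]
}}

```text
t: 8.33
tool_pos: [0.4322, 0.2519, 0.2164]
orientation: [2.803, -0.189, -0.035]
force: [0.3, -0.5, -2.0]
opening: 0.0128
gripper_force: 35.1
```

```bash
cat > m.py <<'E'
from h import *
s=robot.read_state();R=Ro.from_rotvec(s['orientation']).as_matrix();p=np.array(s['tool_pos'])
print(s['t'],p,s['q'],'F',s['force'],s['opening'])
B=Ro.from_euler('z',BOX[2]).as_matrix();f=p+R@[-.008,0,.177];print('foot box',B.T@(f-[BOX[0],BOX[1],0]),'u box',B.T@-R[:,2],'x box',B.T@R[:,0],'force box',B.T@s['force'])
E
python3 m.py
python3 - <<'E'
from h import *
for c in('scene','wrist'):
    save(c,c+'4.png')
    for n in ['board_mid','board_foot','salt_box','tin_mid']: print(c,n,[(np.round(d['xy']),round(d['conf'],2)) for d in eyes.place_of(c,n)[:3]])
th=np.radians(19)
plan([(leanP(.005,-.118,.012,th,.177),leanR(th))],0,vmax=.4,q=.02)
E
```

```text
8.3333 [0.432 0.252 0.216] [ 0.606  0.101  1.561 -0.244  1.706  2.306] F [ 0.288 -0.514 -1.963] 0.012815793879455447
foot box [-0.003 -0.137  0.049] u box [0.001 0.327 0.945] x box [ 1.     0.003 -0.003] force box [ 0.356 -0.469 -1.963]
scene board_mid [(array([243., 166.]), 0.65)]
scene board_foot [(array([246., 192.]), 0.74)]
scene salt_box [(array([226., 175.]), 0.81)]
scene tin_mid [(array([270., 178.]), 0.79), (array([192., 199.]), 0.79), (array([272., 221.]), 0.77)]
wrist board_mid []
wrist board_foot []
wrist salt_box [(array([125., 193.]), 0.84)]
wrist tin_mid [(array([422., 133.]), 0.78), (array([246.,  59.]), 0.71)]
rows 3
-0, -0.34, 0.34, 0, 0, 0, 0, -0.02, -0.34, 0.32, 0, 0, 0, 0, -0, -0.34, 0.34, 0, 0, 0.02, 0
```

{"api": "apply_moves", "payload": {
  "steps": [0,-0.34,0.34,0,0,0,0,0,-0.34,0.34,0,0,0,0,0,-0.34,0.34,0,0,0,0,0,0,0,0,0,0,0]
}}

```text
t: 9.17
tool_pos: [0.4348, 0.2715, 0.1758]
orientation: [2.803, -0.19, -0.035]
force: [-0.1, -0.8, -2.4]
opening: 0.0135
gripper_force: 35.0
```

```bash
python3 m.py
python3 - <<'E'
from h import *
save('scene','s5.png')
for n in ['board_mid','board_foot','salt_box']: print(n,[(np.round(d['xy']),round(d['conf'],2)) for d in eyes.place_of('scene',n)[:3]])
s=robot.read_state();R=Ro.from_rotvec(s['orientation']).as_matrix();p=np.array(s['tool_pos'])
print(proj('scene',p+R@[-.008,0,.177]),proj('scene',p+R@[-.008,0,.082]))
print('down',R.T@[0,0,-1],'in',R.T@Ro.from_euler('z',BOX[2]).as_matrix()@[0,1,0])
E
```

```text
9.1667 [0.435 0.271 0.176] [ 0.631  0.166  1.566 -0.237  1.644  2.347] F [-0.051 -0.827 -2.371] 0.013454380534883199
foot box [-0.003 -0.117  0.008] u box [0.001 0.327 0.945] x box [ 1.     0.003 -0.002] force box [ 0.064 -0.826 -2.371]
board_mid [(array([240., 169.]), 0.62)]
board_foot [(array([244., 196.]), 0.7)]
salt_box [(array([232., 173.]), 0.74)]
[241.934 193.564] [237.802 171.666]
down [ 0.003 -0.328  0.945] in [ 0.002 -0.945 -0.328]
```

{"api": "apply_moves", "payload": {
  "steps": [0,-0.1,-0.03,0,0,0,0,0,-0.1,-0.03,0,0,0,0,0,0,0,0,0,0,0]
}}

```text
t: 9.62
tool_pos: [0.4361, 0.2769, 0.178]
orientation: [2.804, -0.191, -0.034]
force: [0.8, -0.2, -2.6]
opening: 0.0137
gripper_force: 35.0
```

{"api": "apply_moves", "payload": {
  "steps": [0,-0.1,-0.03,0,0,0,0,0,0,0,0,0,0,0]
}}

```text
t: 9.78
tool_pos: [0.4365, 0.2799, 0.178]
orientation: [2.804, -0.191, -0.034]
force: [0.5, 0.3, -2.3]
opening: 0.0134
gripper_force: 35.0
```

{"api": "apply_moves", "payload": {
  "steps": [0,-0.07,-0.02,0,0,0,0,0,0,0,0,0,0,0]
}}

```text
t: 9.95
tool_pos: [0.4368, 0.2819, 0.1778]
orientation: [2.804, -0.191, -0.034]
force: [0.5, -0.5, -3.4]
opening: 0.013
gripper_force: 35.0
```

{"api": "apply_moves", "payload": {
  "steps": [0,-0.07,-0.02,0,0,0,0,0,0,0,0,0,0,0]
}}

```text
t: 10.12
tool_pos: [0.4371, 0.2841, 0.1777]
orientation: [2.804, -0.191, -0.034]
force: [0.3, -0.2, -3.0]
opening: 0.0136
gripper_force: 35.0
```

{"api": "apply_moves", "payload": {
  "steps": [0,-0.07,-0.02,0,0,0,0,0,0,0,0,0,0,0]
}}

```text
t: 10.28
tool_pos: [0.4374, 0.2862, 0.1776]
orientation: [2.804, -0.191, -0.034]
force: [0.4, 0.2, -2.7]
opening: 0.0136
gripper_force: 35.0
```

{"api": "apply_moves", "payload": {
  "steps": [0,-0.04,0.1,0,0,0,0,0,0,0,0,0,0,0]
}}

```text
t: 10.45
tool_pos: [0.4381, 0.2868, 0.1755]
orientation: [2.805, -0.192, -0.031]
force: [-0.1, 1.5, 4.2]
opening: 0.0137
gripper_force: 35.0
```

{"api": "apply_moves", "payload": {
  "steps": [0,-0.04,0.1,0,0,0,0,0,0,0,0,0,0,0]
}}

```text
t: 10.62
tool_pos: [0.4388, 0.2877, 0.1751]
orientation: [2.807, -0.193, -0.028]
force: [-3.2, 2.9, 19.3]
opening: 0.0138
gripper_force: 35.0
```

{"api": "apply_moves", "payload": {
  "steps": [0,-0.02,0.05,0,0,0,0,0,0,0,0,0,0,0]
}}

```text
t: 10.78
tool_pos: [0.4389, 0.2879, 0.1749]
orientation: [2.807, -0.193, -0.027]
force: [-6.1, 2.4, 27.0]
opening: 0.0138
gripper_force: 35.0
```

{"api": "apply_moves", "payload": {
  "steps": [0,0.03,-0.1,0,0,0,0,0,0.02,-0.06,0,0,0,0,0,0,0,0,0,0,0]
}}

```text
t: 11.03
tool_pos: [0.438, 0.2869, 0.1755]
orientation: [2.805, -0.192, -0.031]
force: [1.5, 3.0, 7.0]
opening: 0.0135
gripper_force: 35.0
```

```bash
sed -i 's/.177\]/.184]/' m.py; python3 m.py
python3 - <<'E'
from h import *
sc=save('scene','s6.png');t=save('top','t6.png')
cv2.imwrite('pics/c6.png',np.hstack([cv2.resize(sc[130:220,190:280],(400,400),interpolation=2),cv2.resize(t[190:280,150:240],(400,400),interpolation=2)])[:,:,::-1])
E
```

```text
11.0333 [0.438 0.287 0.175] [ 0.648  0.197  1.532 -0.233  1.649  2.365] F [1.539 2.952 6.992] 0.013527933353752738
foot box [-0.002 -0.103  0.001] u box [-0.001  0.325  0.946] x box [1.    0.002 0.   ] force box [1.118 3.136 6.992]
```

View pics/c6.png

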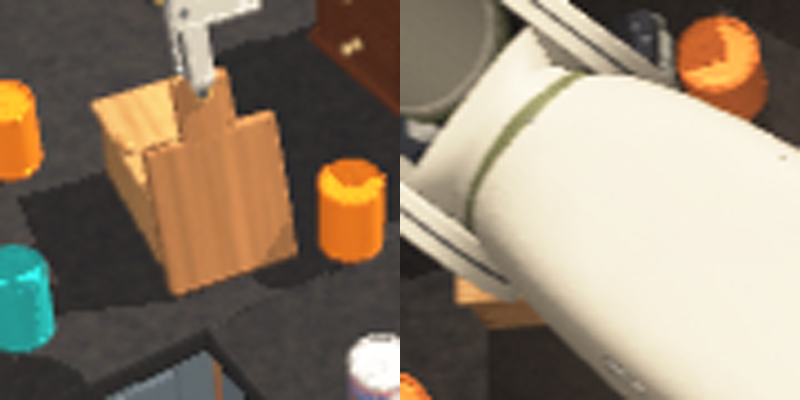

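The board stands on its foot at crop (178,293)–(297,250), leaning toward the box, gripped only at the handle's tip; the orange look-alike is clear of it. Next I nudge in until the lid edge pushes back.

{"api": "apply_moves", "payload": {
  "steps": [0,-0.05,-0.1,0,0,0,0,0,0,0,0,0,0,0]
}}

```text
t: 11.3
tool_pos: [0.4375, 0.2886, 0.1765]
orientation: [2.802, -0.192, -0.035]
force: [-1.0, -0.9, -1.4]
opening: 0.0134
gripper_force: 35.0
```

{"api": "apply_moves", "payload": {
  "steps": [0,-0.06,-0.02,0,0,0,0,0,0,0,0,0,0,0]
}}

```text
t: 11.47
tool_pos: [0.4376, 0.2901, 0.176]
orientation: [2.801, -0.192, -0.036]
force: [-0.7, -2.6, -1.7]
opening: 0.0133
gripper_force: 35.1
```

{"api": "apply_moves", "payload": {
  "steps": [0,-0.06,-0.02,0,0,0,0,0,0,0,0,0,0,0]
}}

```text
t: 11.63
tool_pos: [0.4378, 0.292, 0.1761]
orientation: [2.801, -0.192, -0.036]
force: [0.1, -4.9, -3.7]
opening: 0.0134
gripper_force: 35.3
```

```bash
python3 m.py
python3 - <<'E'
from h import *
B=Ro.from_euler('z',BOX[2]).as_matrix()
for p in((178,293),(297,250)): print(B.T@(onz('scene',(190+p[0]*.225,130+p[1]*.225),.005)-[BOX[0],BOX[1],0]))
E
```

```text
11.6333 [0.438 0.292 0.176] [ 0.655  0.209  1.517 -0.232  1.657  2.371] F [ 0.111 -4.936 -3.671] 0.013442630750862578
foot box [-0.003 -0.099  0.002] u box [0.002 0.328 0.945] x box [ 1.     0.001 -0.002] force box [ 0.789 -4.874 -3.671]
[-0.048 -0.106  0.005]
[ 0.067 -0.103  0.005]
```

Lid contact felt (−4.9 N in y). I reduce the lean to about 16° so the foot is less likely to slide before the tin is there.

{"api": "apply_moves", "payload": {
  "steps": [0,0.12,-0.04,0,0,0,0,0,0.12,-0.04,0.25,0,0,0,0,0,0,0.25,0,0,0,0,0,0,0,0,0,0]
}}

```text
t: 11.97
tool_pos: [0.4377, 0.2863, 0.1822]
orientation: [2.858, -0.196, -0.028]
force: [-0.3, -2.4, -3.4]
opening: 0.0131
gripper_force: 35.0
```

```bash
python3 m.py
```

```text
11.9667 [0.438 0.286 0.182] [ 0.624  0.148  1.562 -0.2    1.625  2.341] F [-0.312 -2.45  -3.356] 0.013143190715609345
foot box [-0.002 -0.095  0.005] u box [0.    0.274 0.962] x box [ 1.     0.001 -0.001] force box [ 0.028 -2.47  -3.356]
```

{"api": "apply_moves", "payload": {
  "steps": [0,0,0.08,0,0,0,0,0,0,0.04,0,0,0,0,0,0,0,0,0,0,0]
}}

```text
t: 12.22
tool_pos: [0.4372, 0.2855, 0.1777]
orientation: [2.855, -0.195, -0.029]
force: [0.4, -2.3, -1.8]
opening: 0.0134
gripper_force: 35.1
```

{"api": "apply_moves", "payload": {
  "steps": [0,0,0.03,0,0,0,0,0,0,0,0,0,0,0]
}}

```text
t: 12.38
tool_pos: [0.4374, 0.2855, 0.1771]
orientation: [2.855, -0.195, -0.029]
force: [-0.4, -3.4, -1.0]
opening: 0.0136
gripper_force: 35.1
```

```bash
python3 m.py
```

```text
12.3833 [0.437 0.285 0.177] [ 0.625  0.152  1.568 -0.201  1.617  2.342] F [-0.448 -3.366 -1.019] 0.013568782492814896
foot box [-0.002 -0.096  0.   ] u box [0.001 0.277 0.961] x box [ 1.     0.002 -0.001] force box [ 0.019 -3.396 -1.019]
```

{"api": "apply_moves", "payload": {
  "steps": [0,0,0.03,0,0,0,0,0,0,0,0,0,0,20,0,0,0,0,0,0,25,0,0,0,0,0,0,35,0,0,0,0,0,0,35,0,0,0,0,0,0,35,0,0,-0.5,0,0,0,40,0,0,-0.8,0,0,0,40,0,0,-0.8,0,0,0,40]
}}

```text
t: 13.13
tool_pos: [0.439, 0.3021, 0.2366]
orientation: [2.854, -0.195, -0.032]
force: [0.7, -0.4, 0.5]
opening: 0.0371
gripper_force: 0.0
```

```bash
python3 m.py
python3 - <<'E'
from h import *
B=Ro.from_euler('z',BOX[2]).as_matrix()
save('scene','s7.png')
for n in ['board_mid','board_foot','tin_mid']: print(n,[(np.round(d['xy'],1),round(d['conf'],2)) for d in eyes.place_of('scene',n)[:3]])
for n,b in (('mid',(0,-.075,.092)),('foot',(0,-.101,.002))): print(n,proj('scene',bw(np.array(b))))
E
```

```text
13.1333 [0.439 0.302 0.237] [ 0.645  0.154  1.457 -0.199  1.731  2.34 ] F [ 0.725 -0.42   0.539] 0.037062418696383825
foot box [-0.003 -0.08   0.06 ] u box [0.003 0.278 0.961] x box [ 1.     0.001 -0.003] force box [ 0.776 -0.316  0.539]
board_mid [(array([240.9, 166.3]), 0.76), (array([387.7, 301.1]), 0.47), (array([317., 242.]), 0.21)]
board_foot [(array([243.6, 193.2]), 0.56)]
tin_mid [(array([348.4, 265.4]), 0.94), (array([274.9, 216.9]), 0.84), (array([271.4, 177.6]), 0.8)]
mid [237.323 170.776]
foot [240.953 191.695]
```

Run:
```python
from h import *
s=robot.read_state();p=np.array(s['tool_pos']);R=Ro.from_rotvec(s['orientation']).as_matrix()
plan([(p+[0,-.01,.06],R),((.445,.02,.22),down(1.43))],100,vmax=.8,q=.05)
```

```text
rows 19
0, 0.3, -0.6, 0, 0, 0, 100, 0, 0.3, -0.6, 0, 0, 0, 100, 0.05, 0.25, -0.65, 0, 0, 0, 100, 0.1, 0.5, 0.3, 0.15, 0.15, -0.95, 100, 0.05, 0.5, 0.3, 0.15, 0.15, -0.95, 100, -0.05, 0.5, 0.3, 0.15, 0.15, -0.9, 100, -0.1, 0.5, 0.3, 0.15, 0.1, -0.95, 100, -0.15, 0.5, 0.3, 0.15, 0.1, -0.95, 100, -0.2, 0.5, 0.25, 0.1, 0.15, -0.9, 100, -0.25, 0.5, 0.25, 0.15, 0.1, -0.95, 100, -0.25, 0.45, 0.25, 0.1, 0.15, -0.9, 100, -0.3, 0.45, 0.25, 0.15, 0.1, -0.95, 100

-0.35, 0.4, 0.25, 0.1, 0.15, -0.9, 100, -0.4, 0.35, 0.2, 0.15, 0.1, -0.95, 100, -0.45, 0.35, 0.2, 0.1, 0.15, -0.9, 100, -0.5, 0.3, 0.2, 0.15, 0.1, -0.95, 100, -0.5, 0.25, 0.2, 0.1, 0.15, -0.9, 100, -0.55, 0.15, 0.2, 0.15, 0.1, -0.95, 100, -0.55, 0.15, 0.15, 0.1, 0.15, -0.9, 100
```

{"api": "apply_moves", "payload": {
  "steps": [0,0.3,-0.6,0,0,0,40,0,0.3,-0.6,0,0,0,40,0.05,0.25,-0.65,0,0,0,60,0.1,0.5,0.3,0.15,0.15,-0.95,100,0.05,0.5,0.3,0.15,0.15,-0.95,100,-0.05,0.5,0.3,0.15,0.15,-0.9,100,-0.1,0.5,0.3,0.15,0.1,-0.95,100,-0.15,0.5,0.3,0.15,0.1,-0.95,100,-0.2,0.5,0.25,0.1,0.15,-0.9,100,-0.25,0.5,0.25,0.15,0.1,-0.95,100,-0.25,0.45,0.25,0.1,0.15,-0.9,100,-0.3,0.45,0.25,0.15,0.1,-0.95,100]
}}

```text
t: 14.33
tool_pos: [0.4413, 0.1385, 0.2515]
orientation: [2.801, 1.115, -0.02]
force: [0.1, 0.0, -0.7]
opening: 0.0924
gripper_force: 0.0
```

{"api": "apply_moves", "payload": {
  "steps": [-0.35,0.4,0.25,0.1,0.15,-0.9,100,-0.4,0.35,0.2,0.15,0.1,-0.95,100,-0.45,0.35,0.2,0.1,0.15,-0.9,100,-0.5,0.3,0.2,0.15,0.1,-0.95,100,-0.5,0.25,0.2,0.1,0.15,-0.9,100,-0.55,0.15,0.2,0.15,0.1,-0.95,100,-0.55,0.15,0.15,0.1,0.15,-0.9,100,0,0,0,0,0,0,100,0,0,0,0,0,0,100]
}}

```text
t: 15.08
tool_pos: [0.4437, 0.0186, 0.2179]
orientation: [-2.377, -2.053, 0.002]
force: [-0.1, 0.8, -0.6]
opening: 0.0929
gripper_force: 0.0
```

Run:
```python
from h import *
s=robot.read_state();p=np.array(s['tool_pos']);print(s['t'],p,s['q']);R=Ro.from_rotvec(s['orientation']).as_matrix();print(R)
B=Ro.from_euler('z',BOX[2]).as_matrix()
w=save('wrist','w8.png')
print([(np.round(d['xy'],1),round(d['conf'],2),onz('wrist',d['xy'],.036)) for d in eyes.place_of('wrist','tin_mid')[:3]])
print([(np.round(d['rect'],1),round(d['conf'],2)) for d in eyes.search_frame('wrist','tin_mid')[:3]])
save('scene','s8.png')
for n in ['board_mid','board_foot','tin_mid']: print(n,[(np.round(d['xy'],1),round(d['conf'],2)) for d in eyes.place_of('scene',n)[:3]])
plan([((.445,.02,.13),down(1.43))],100,q=.05)
```

```text
15.0833 [0.444 0.019 0.218] [-0.073 -0.303  1.898 -0.     1.548  0.073]
[[ 0.146  0.989 -0.001]
 [ 0.989 -0.146 -0.   ]
 [-0.001 -0.001 -1.   ]]
[(array([287. , 181.8]), 0.81, array([0.448, 0.024, 0.036]))]
[(array([357.1, 379.4,  53.4,  28. ]), 0.72), (array([253.7, 144.7,  69.7,  79. ]), 0.57)]
board_mid [(array([239.1, 167.7]), 0.62)]
board_foot [(array([242.9, 191.1]), 0.72)]
tin_mid [(array([193.5, 198.4]), 0.87), (array([346.7, 262.7]), 0.73), (array([190.2, 161.7]), 0.66)]
rows 4
-0, 0, 0.75, 0, 0, 0, 100, -0, 0, 0.75, 0, 0, 0, 100, -0, 0, 0.75, 0, 0, 0, 100, -0, 0, 0.75, 0, 0, 0, 100
```

{"api": "apply_moves", "payload": {
  "steps": [0.1,0.05,0.75,0,0,0,100,0,0,0.75,0,0,0,100,0,0,0.75,0,0,0,100,0,0,0.75,0,0,0,100,0,0,0.75,0,0,0,100,0,0,0.75,0,0,0,100,0,0,0.75,0,0,0,100,0,0,0.75,0,0,0,100,0,0,0,0,0,0,50,0,0,0,0,0,0,40,0,0,0,0,0,0,0,0,0,0,0,0,0,0],
  "grip_force": 25
}}

```text
t: 16.43
tool_pos: [0.4483, 0.0221, 0.0415]
orientation: [2.37, 2.057, 0.004]
force: [-0.2, 0.0, 0.2]
opening: 0.0709
gripper_force: 0.0
```

{"api": "apply_moves", "payload": {
  "steps": [0,0,0,0,0,0,0,0,0,0,0,0,0,0,0,0,0,0,0,0,0,0,0,0,0,0,0,0,0,0,0,0,0,0,0]
}}

```text
t: 16.85
tool_pos: [0.4475, 0.0221, 0.0408]
orientation: [2.371, 2.057, 0.003]
force: [-2.7, 0.6, 6.8]
opening: 0.057
gripper_force: 25.0
```

Run:
```python
from h import *
s=robot.read_state();p=np.array(s['tool_pos']);R=Ro.from_rotvec(s['orientation']).as_matrix();print(np.arctan2(R[1,0],R[0,0]))
t=bw(np.array([-.002,-.096-.036,0]));o=bw(np.array([-.002,-.096-.052,0]));print(t,o,'foot',bw(np.array([-.002,-.096,0])))
plan([(p+[0,0,.03],R),((o[0],o[1],p[2]+.03),down(np.pi/2+BOX[2])),((o[0],o[1],p[2]+.004),down(np.pi/2+BOX[2]))],0,vmax=.6,q=.05)
```

```text
1.429356132338074
[0.418 0.201 0.   ] [0.416 0.185 0.   ] foot [0.423 0.236 0.   ]
rows 13
-0, 0, -0.5, 0, 0, 0, 0, -0, 0, -0.5, 0, 0, 0, 0, 0.6, -0.2, -0, 0, 0, -0, 0, 0.6, -0.2, -0, 0, 0, -0, 0, 0.55, -0.2, -0, 0, 0, -0, 0, 0.6, -0.2, -0, 0, 0, -0, 0, 0.55, -0.2, -0, 0, 0, -0, 0, 0.6, -0.2, -0, 0, 0, -0, 0, 0.55, -0.2, -0, 0, 0, -0, 0, 0.6, -0.2, -0, 0, 0, -0, 0, 0.55, -0.2, -0, 0.05, 0, -0.05, 0, 0, -0, 0.45, -0, 0, 0, 0

0, -0, 0.4, -0, 0, 0, 0
```

{"api": "apply_moves", "payload": {
  "steps": [0,0,-0.5,0,0,0,0,0,0,-0.5,0,0,0,0,0.6,-0.2,0,0,0,0,0,0.6,-0.2,0,0,0,0,0,0.6,-0.2,0,0,0,0,0,0.6,-0.2,0,0,0,0,0,0.6,-0.2,0,0,0,0,0,0.6,-0.2,0,0,0,0,0,0.6,-0.2,0,0,0,0,0,0.5,-0.2,0,0,0,0,0,0.3,-0.2,0,0,0,0,0,0,0,0,0,0,0,0]
}}

```text
t: 17.85
tool_pos: [0.4133, 0.1796, 0.0692]
orientation: [2.371, 2.061, 0.0]
force: [0.5, 0.2, -2.5]
opening: 0.0571
gripper_force: 25.0
```

```bash
cat > n.py <<'E'
from h import *
s=robot.read_state();p=np.array(s['tool_pos']);B=Ro.from_euler('z',BOX[2]).as_matrix()
R=Ro.from_rotvec(s['orientation']).as_matrix()
print(s['t'],p,'box',B.T@(p-[BOX[0],BOX[1],0]),'Fbox',B.T@s['force'],'z',R[:,2])
save('scene','s9.png')
for n in ['board_mid','board_foot','tin_mid']: print(n,[(np.round(d['xy'],1),round(d['conf'],2)) for d in eyes.place_of('scene',n)[:4]])
print('tin proj',proj('scene',[p[0],p[1],p[2]-.005]))
E
python3 n.py
```

```text
17.85 [0.413 0.18  0.069] box [-0.004 -0.153  0.069] Fbox [ 0.494  0.243 -2.475] z [ 0. -0. -1.]
board_mid [(array([238.5, 165.6]), 0.7)]
board_foot [(array([240.5, 191.7]), 0.6)]
tin_mid [(array([192.4, 199.6]), 0.84), (array([189.3, 161.3]), 0.78), (array([350.3, 264.9]), 0.77), (array([269.4, 179.5]), 0.76)]
tin proj [245.136 189.629]
```

{"api": "apply_moves", "payload": {
  "steps": [0,0,0.45,0,0,0,0,0,0,0.4,0,0,0,0,0.1,0,0,0,0,0,0,0.1,0,0,0,0,0,0,0,0,0,0,0,0,0]
}}

```text
t: 18.47
tool_pos: [0.4158, 0.1843, 0.0445]
orientation: [2.372, 2.057, 0.002]
force: [-0.5, 0.5, -2.0]
opening: 0.0568
gripper_force: 25.0
```

{"api": "apply_moves", "payload": {
  "steps": [0.1,0,0,0,0,0,0,0.1,0,0,0,0,0,0,0,0,0,0,0,0,0]
}}

```text
t: 18.72
tool_pos: [0.4168, 0.1907, 0.0446]
orientation: [2.371, 2.058, 0.003]
force: [0.4, -0.6, -3.7]
opening: 0.0567
gripper_force: 25.0
```

{"api": "apply_moves", "payload": {
  "steps": [0.1,0,0,0,0,0,0,0,0,0,0,0,0,0]
}}

```text
t: 18.88
tool_pos: [0.4168, 0.1935, 0.0442]
orientation: [2.372, 2.058, 0.002]
force: [0.6, -0.1, -4.1]
opening: 0.0568
gripper_force: 25.0
```

Expected contact near y ≈ 0.201; small steps now.

{"api": "apply_moves", "payload": {
  "steps": [0.06,0,0.07,0,0,0,0,0,0,0,0,0,0,0,0,0,0,0,0,0,0]
}}

```text
t: 19.13
tool_pos: [0.4166, 0.1948, 0.0416]
orientation: [2.372, 2.058, 0.0]
force: [0.3, -0.9, -3.8]
opening: 0.057
gripper_force: 25.0
```

{"api": "apply_moves", "payload": {
  "steps": [0.06,0,0,0,0,0,0,0,0,0,0,0,0,0]
}}

```text
t: 19.3
tool_pos: [0.4171, 0.1968, 0.0418]
orientation: [2.372, 2.058, 0.001]
force: [0.4, 0.2, -3.9]
opening: 0.0566
gripper_force: 25.0
```

{"api": "apply_moves", "payload": {
  "steps": [0.06,0,0,0,0,0,0,0,0,0,0,0,0,0]
}}

```text
t: 19.47
tool_pos: [0.4173, 0.1983, 0.0418]
orientation: [2.372, 2.058, 0.0]
force: [-0.5, -1.8, -2.6]
opening: 0.0567
gripper_force: 25.0
```

```bash
python3 n.py
```

```text
19.4667 [0.417 0.198 0.042] box [-0.002 -0.134  0.042] Fbox [-0.251 -1.895 -2.625] z [ 0.001 -0.001 -1.   ]
board_mid [(array([230.5, 174.3]), 0.59), (array([240.9, 167.6]), 0.47)]
board_foot [(array([239.1, 192.1]), 0.58)]
tin_mid [(array([270.5, 179.9]), 0.82), (array([344. , 260.2]), 0.73), (array([189.4, 160.1]), 0.68), (array([193.6, 195.5]), 0.66)]
tin proj [243.612 191.275]
```

{"api": "apply_moves", "payload": {
  "steps": [0.04,0,0,0,0,0,0,0,0,0,0,0,0,0]
}}

```text
t: 19.83
tool_pos: [0.4174, 0.1995, 0.0417]
orientation: [2.372, 2.058, 0.0]
force: [-0.6, -2.6, -3.3]
opening: 0.0569
gripper_force: 25.0
```

{"api": "apply_moves", "payload": {
  "steps": [0.04,0,0,0,0,0,0,0,0,0,0,0,0,0]
}}

```text
t: 20.0
tool_pos: [0.4175, 0.2008, 0.0417]
orientation: [2.372, 2.058, 0.0]
force: [0.6, -1.8, -3.9]
opening: 0.0569
gripper_force: 25.0
```

Contact with the foot (about −2 N, where expected). I set the tin down and release.

{"api": "apply_moves", "payload": {
  "steps": [0,0,0.04,0,0,0,0,0,0,0,0,0,0,0,0,0,0,0,0,0,70,0,0,0,0,0,0,85,0,0,0,0,0,0,90,0,0,0,0,0,0,90,0,0,0,0,0,0,90]
}}

```text
t: 20.58
tool_pos: [0.4179, 0.201, 0.0408]
orientation: [2.372, 2.058, 0.002]
force: [-0.3, 0.5, 0.9]
opening: 0.0823
gripper_force: 0.0
```

{"api": "apply_moves", "payload": {
  "steps": [0,0,-0.3,0,0,0,90,0,0,-0.5,0,0,0,90,-0.2,0,-0.6,0,0,0,90,-0.4,0,-0.8,0,0,0,90,-0.8,0,-0.8,0,0,0,90,-0.8,0,-0.8,0,0,0,90,-0.8,0,-0.8,0,0,0,90,-0.8,0,-0.5,0,0,0,90,-0.8,0,0,0,0,0,90,0,0,0,0,0,0,90]
}}

```text
t: 21.42
tool_pos: [0.3987, 0.0613, 0.196]
orientation: [2.372, 2.053, 0.004]
force: [-0.2, 0.6, -0.1]
opening: 0.0839
gripper_force: 0.0
```

```bash
python3 n.py
python3 - <<'E'
from h import *
sc=save('scene','s10.png');w=save('wrist','w10.png')
for n in ['tin_mid','board_foot','board_mid','salt_box']: print(n,[(np.round(d['xy'],1),round(d['conf'],2)) for d in eyes.place_of('wrist',n)[:4]])
cv2.imwrite('pics/c10.png',np.hstack([cv2.resize(sc[130:220,195:285],(400,400),interpolation=2),cv2.resize(w,(400,300)) if 0 else cv2.resize(w,(400,400))])[:,:,::-1])
E
```

```text
21.4167 [0.399 0.061 0.196] box [-0.002 -0.273  0.196] Fbox [-0.243  0.599 -0.149] z [ 0.005 -0.002 -1.   ]
board_mid [(array([240.3, 170. ]), 0.75)]
board_foot [(array([238.8, 189.2]), 0.6)]
tin_mid [(array([272.3, 179.1]), 0.74), (array([187.7, 161. ]), 0.66), (array([243.9, 192. ]), 0.48)]
tin proj [258.95  186.296]
tin_mid [(array([283.4,  18. ]), 0.81)]
board_foot []
board_mid []
salt_box []
```

View pics/c10.png

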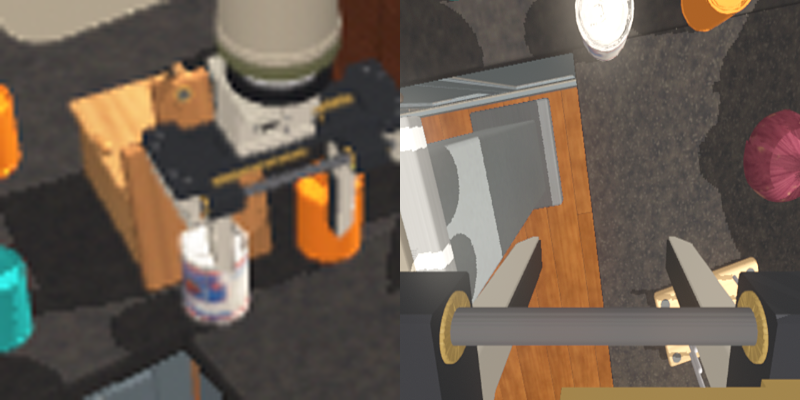

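The picture shows the tin upright at crop (215,275) in front of the middle of the leaning board's foot, and the fingers are free. One last numeric check with the arm drawn back.

{"api": "apply_moves", "payload": {
  "steps": [-0.8,0,-0.5,0,0,0,90,-0.8,0,-0.5,0,0,0,90,-0.8,0,-0.5,0,0,0,90,-0.8,0,-0.5,0,0,0,90,-0.8,0,-0.5,0,0,0,90,-0.8,0,0,0,0,0,90,-0.8,0,0,0,0,0,90,-0.8,0,0,0,0,0,90,0,0,0,0,0,0,90]
}}

```text
t: 22.67
tool_pos: [0.3703, -0.1287, 0.2686]
orientation: [2.374, 2.055, -0.001]
force: [-0.3, 0.4, -1.1]
opening: 0.0834
gripper_force: 0.0
```

Run:
```python
from h import *
B=Ro.from_euler('z',BOX[2]).as_matrix();L=lambda X:B.T@(X-[BOX[0],BOX[1],0])
for c in('scene','top'):
    save(c,c+'11.png')
    for n,z in(('tin_mid',.036),('board_mid',.092),('board_foot',.002),('salt_box',0)):
        for d in eyes.place_of(c,n)[:5]:
            X=L(onz(c,d['xy'],z))
            if np.hypot(*X[:2])<.22: print(c,n,round(d['conf'],2),np.round(d['xy'],1),X)
print(robot.read_state()['t'])
```

```text
scene tin_mid 0.84 [190.3 159.5] [-0.124  0.122  0.036]
scene tin_mid 0.75 [241.3 190.5] [-0.008 -0.126  0.036]
scene tin_mid 0.55 [193.3 196.5] [-0.183 -0.077  0.036]
scene tin_mid 0.53 [268.2 177.9] [ 0.114 -0.109  0.036]
scene board_mid 0.58 [237.6 165.6] [ 0.012 -0.049  0.092]
scene board_mid 0.55 [243.3 188.1] [-0.017 -0.168  0.092]
scene salt_box 0.75 [230.3 173.9] [0.002 0.01  0.   ]
top tin_mid 0.79 [221.3 205.6] [ 0.118 -0.105  0.036]
top tin_mid 0.71 [227.3 241.7] [-0.004 -0.118  0.036]
top tin_mid 0.68 [219.5 301.3] [-0.187 -0.085  0.036]
top tin_mid 0.61 [147.9 288.2] [-0.129  0.125  0.036]
top board_mid 0.96 [210.1 237.8] [-0.007 -0.072  0.092]
top board_foot 0.79 [221.9 244. ] [ 0.001 -0.098  0.002]
top board_foot 0.19 [212.9 237.2] [ 0.027 -0.071  0.002]
top salt_box 0.8 [190.2 245.9] [0.005 0.002 0.   ]
23.1667
```

```bash
python3 -c "
from plant import robot
print(robot.close_job())"
```

```text
the job is handed in; nothing more can be done
None
```

I handed the job in at about 23 s; the verdict was not shown. By my last measurements, the board leans about 16° against the lid edge at the box's right side. Its foot is centred, with the tin upright against the middle of it. The gripper is clear, and the arm never touched the mill, onion, lemon or garlic.

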